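Close the break of a glazed tile on the alignment board

ROBOT

A 7-joint arm with a two-finger parallel gripper is mounted at the origin on the work surface. World frame = base frame: x ahead of the robot, y to its left, z up, the work surface at z = 0. Lengths are in mm, angles in degrees, forces in N, time in s.
With the tool pointing down it reaches from about 400 to 925 mm from the base axis. Payload 4.1 kg.
Tool frame: the origin (TCP) lies midway between the tips of the shut fingers; the grasp point (between the pads) lies 19 mm behind it; y points along the fingers, z is the direction in which the jaws open and shut, and the axes are right-handed (so a half turn about y gives the same grasp; the last joint's range is limited). The gripper opens to 85 mm and grips with 20 to 120 N. Pads are 22 mm wide; open, the fingers measure 114 mm over their backs; the gripper's body (76 mm by 85 mm) begins 54 mm behind the grasp point. The pads swing forward as they close: fully open they stand 13 mm farther back than shut.
Start: joints at [60.791, 22.827, 2.584, 88.041, -1.071, 69.15, -2.905], TCP at [259.612, -595.941, 231.347] pointing down, gripper open.
Joint ranges: [-161.44, 161.44], [-28.35, 127.94], [-78.24, 83.42], [0, 140.83], [-78.03, 258.03], [13.02, 114.36], [-168.23, 168.23]. Speed limits (degrees/s): [147.25, 147.25, 180, 180, 180, 180, 180].

INTERFACE

Orientations are given as [roll, pitch, yaw] about the fixed x, y, z axes, in that order (R = Rz(yaw) Ry(pitch) Rx(roll)).
In Python, from rig import robot gives the robot as it stands.
- The arm moves only by the tool send_rows, never from a script. Its argument "increments" is one flat list of numbers, 4 for each row, row after row: the shift along the world's x, y, z in cm, then the turn about the world's z in rad. In form: [tx, ty, tz, yaw, tx, ty, tz, yaw, ...]. A call has 1 to 12 rows; each row is the pose to reach, as a shift and turn from the pose commanded when the call began; what a row does not reach only later rows make up. A row lasts 1/8 s, in which the tool goes at most 62.5 mm and 10.7 degrees, less where a joint would pass 70% of its speed; a pose out of reach is approached as far as the arm can. A call with a gripper value outside its range is refused whole. "claw" is the gripper command: -1 is fully open, 1 is shut, values between are in proportion, set as the call begins (left out, the last holds). The fingers move at their own pace and stop on an object; "grip_force" is the grip in N (left out, the last holds). Time passes only in rows, so rows that repeat a pose let the fingers close. It gives the time, the measured TCP pose, the force and the opening at its end, in the units of the state.
- robot.observe(): the state, without advancing time (a new reading comes with each control period).
- robot.camera(name): name is "scene" or "top"; returns the picture (384x512x3 uint8, blue, green, red); there is no depth.
- robot.camera_model(name): a dict with "fx", "fy", "cx", "cy" (pixels), "D" ([k1, k2, p1, p2, k3] as OpenCV has them; the pictures are not rectified), "cam_to_world" (4x4, takes a point from camera to world coordinates). Camera axes: x right, y down, z forward; pixel columns grow to the right and rows downward; lengths in mm; the calibration is good to about 2 mm. A picture is of the moment at which its call begins. camera_model takes no time and is no camera call.
- robot.finish_job(): hands the job in, once; it reports no verdict.
The state is a dict: "t": time; "joint_positions": joint angles; "joint_vel": joint speeds; "effort": joint torques, N m; "tcp_pos": TCP position; "orientation": TCP orientation; "force": force on the tool from outside, world axes, zero at the start; "moment": the same for the moment, N m; "gripper_width": finger opening in mm.
Only numpy, scipy, OpenCV 4.12 (cv2) and the standard library are available. Lean on these libraries where they do the work, as an engineer would, in place of code of your own. Each camera call takes 0.05 s, during which the arm holds its last target.

TASK

Close up the broken blue tile on the grey board: push the loose piece along the board, without picking it up, until it sits square with its far edge flush against the metal back rail and its broken edge against the clamped half, and push the red sliding stop up against its right side so that it cannot creep. Leave the other things on and around the board where they stand.

Things in the scene. Friction and masses are not known exactly. Their poses are not given: they have to be found in the camera images.
- board: Grey alignment board fixed to the table, 260 mm (its x) by 420 mm (its y), 8 mm thick. Origin: centre of its underside, on the table; +x points away from the robot, +y to its left (turned up to 0.2 rad), z up. An aluminium back rail, 20 mm high above the board's top, runs along its far side, near face at board x = +105 mm.
- break_edge (a point): Middle (board x = +45, y = +115 mm), at the board's top, of the broken edge of the tile half clamped in the board's far left corner. That edge is straight, along board x, facing right. The half is rigidly fixed: blue glaze with white and yellow bands, 120 mm along x, 75 mm along y, 14 mm thick; an end stop beyond it is 20 mm high.
- piece: Loose piece of the tile, blue with the same bands on terracotta: 120 mm (its x) by 95 mm (its y), 14 mm thick, 0.2 to 0.42 kg. Origin: centre of its underside. It lies flat on the board, short of its place and right of it, turned up to 0.22 rad. Its +x edge belongs at the rail, its straight +y edge is the break; in place its origin is at board x = +45, y = +67.5 mm, axes parallel to the board's.
- stop (a joint): Travel (m) of the red sliding stop along the board's +y, 0 (far right) to 0.145; its face is at board y = -115 mm + travel, so it meets the piece in place at 0.135. It is guided straight, has about 1.5 N of friction plus light damping, stays where it is left and may push the piece along.
- stop_face (a point): Centre of the red stop's face that looks to the board's +y. The stop is a bar 100 mm along board x (-5 to +95 mm), 22 mm along board y (behind this face), from 1 to 17 mm above the board's top (this point: 9 mm above it). A black post, 16 mm in diameter, stands on the middle of the bar, to 42 mm above the board's top.
- loupe: black eyepiece loupe, 34 mm across, 34 mm high, standing on the near left part of the board; leave alone. Origin: centre of the underside
- weight: brass cylinder weight, 32 mm across, 30 mm high, standing on the near right part of the board; leave alone. Origin: centre of the underside
- swab_pot: white ceramic pot with cotton swabs, 64 mm across, 75 mm high (swabs to 137 mm), on the table right of the board; leave alone. Origin: centre of the underside
- jar: amber glass jar with white cap, 52 mm across, 75 mm high, on the table right of the board; leave alone. Origin: centre of the underside
- beaker: white ceramic cup, 68 mm across, 80 mm high, on the table left of the board; leave alone. Origin: centre of the underside
- brush: brush, 170 mm long, lying on the table left of the board; leave alone. Origin: under the middle of it, x along its length

How it is judged (in metres and radians):
At the end, for the whole second after the job is handed in: The piece lies flat and still on the board, square to it within 0.03 rad, within 2.5 mm of its place against the back rail and within 2.5 mm of its place against the clamped half, and the red stop is within 3 mm of its position against the piece in place (x of piece in the frame of board above 0.0425 m and y of piece in the frame of board above 0.065 m and z of piece in the frame of board between 0.006 and 0.01 m and angle between the x axis of piece and the x axis of board, either way round below 0.03 rad and value of joint stop above 0.132 m and linear speed of piece below 0.01 m/s); the robot touches nothing.
It fails at once if the loose piece is lifted off or tipped up from the board (z of piece in the frame of board above 0.014 m or angle between piece's own z axis and vertical above 0.12 rad).
It fails at once if another thing on or around the board is moved by more than 20 mm (distance of any of loupe, weight, swab_pot, jar, beaker, brush from where it was at the start of the episode above 0.02 m).
It also fails if it takes over 64 s, if anything falls off the work surface, if the arm or the gripper's body presses on something with over 40 N, if the wrist force passes 120 N, or if a joint passes its speed limit or range.

## Working session

There is one attempt and no reset: what is moved stays moved. The work goes in short steps, Python scripts to look and compute and a tool call to move; the robot and the scene stay as the last step left them, time stands still between calls to the robot, and variables do not carry over. Pictures are saved under pics/ and viewed, and the job is handed in when it is done.

Besides the shell and the picture viewer there is one more tool, called after "Request:" in YAML: its name, and indented under it one key for each argument. send_rows: Moves the arm, as the interface text tells. Its arguments: {"type":"object","properties":{"increments":{"type":"array","items":{"type":"number"}},"claw":{"type":"number"},"grip_force":{"type":"number"}},"required":["increments"]}

```bash
mkdir -p pics
python3 - <<'E'
from rig import robot
import cv2
s=robot.observe()
print(s['t'],s['tcp_pos'],s['orientation'],s['gripper_width'],s['force'])
for n in('scene','top'):
    cv2.imwrite(f'pics/{n}0.png',robot.camera(n)); m=robot.camera_model(n); print(n,m)
E
ls
```

```text
0.0 [ 259.29528511 -595.34277125  230.24573117] [-9.01132894e+01 -8.95168924e-03 -1.56461338e+02] 85.6833107764932 [-0.69363962 -0.10681627 -0.81779224]
scene {'fx': 483.86954762416025, 'fy': 483.86954762416025, 'cx': 259.1235219683753, 'cy': 190.4527064378522, 'D': array([-0.11701221,  0.        ,  0.        ,  0.        ,  0.        ]), 'cam_to_world': array([[-8.44988936e-01,  4.49378935e-01, -2.89917696e-01,
         9.23983010e+02],
       [ 5.34761544e-01,  7.14959116e-01, -4.50403767e-01,
         5.49746153e+02],
       [ 4.87733459e-03, -5.35623034e-01, -8.44443116e-01,
         1.07886448e+03],
       [ 0.00000000e+00,  0.00000000e+00,  0.00000000e+00,
         1.00000000e+00]])}
top {'fx': 351.0600072499596, 'fy': 351.0600072499596, 'cx': 258.14634804506505, 'cy': 192.21431602158458, 'D': array([0.02274722, 0.        , 0.        , 0.        , 0.        ]), 'cam_to_world': array([[-4.32341376e-03, -9.82081635e-01,  1.88406397e-01,
         3.86464318e+02],
       [-9.99972708e-01,  5.37466727e-03,  5.06918168e-03,
         1.97494219e+01],
       [-5.99097193e-03, -1.88379338e-01, -9.82078069e-01,
         9.15160750e+02],
       [ 0.00000000e+00,  0.00000000e+00,  0.00000000e+00,
         1.00000000e+00]])}
pics
```

Run:
```python
import cv2
for n in('scene0','top0'):
    im=cv2.imread(f'pics/{n}.png'); cv2.imwrite(f'pics/{n}b.png',cv2.resize(im,(800,600),interpolation=cv2.INTER_CUBIC))
```

```text
(no output)
```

View pics/scene0.png

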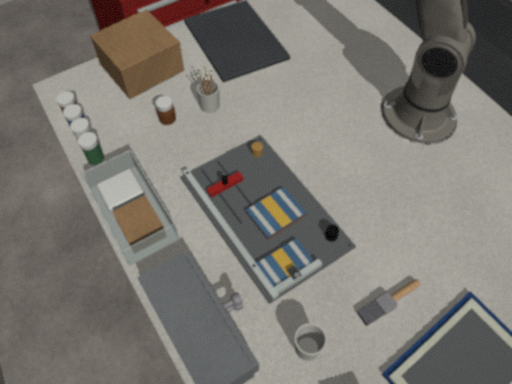

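View pics/top0.png

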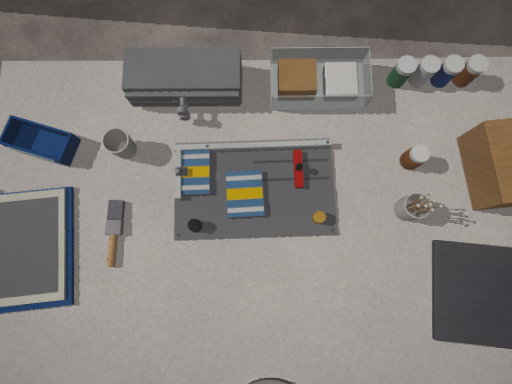

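Run:
```python
import cv2
im=cv2.imread('pics/top0.png'); c=im[130:250,165:345]; cv2.imwrite('pics/top0c.png',cv2.resize(c,None,fx=4.4,fy=4.4,interpolation=cv2.INTER_CUBIC))
im=cv2.imread('pics/scene0.png'); c=im[130:300,170:360]; cv2.imwrite('pics/scene0c.png',cv2.resize(c,None,fx=3.5,fy=3.5,interpolation=cv2.INTER_CUBIC))
```

```text
(no output)
```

View pics/top0c.png

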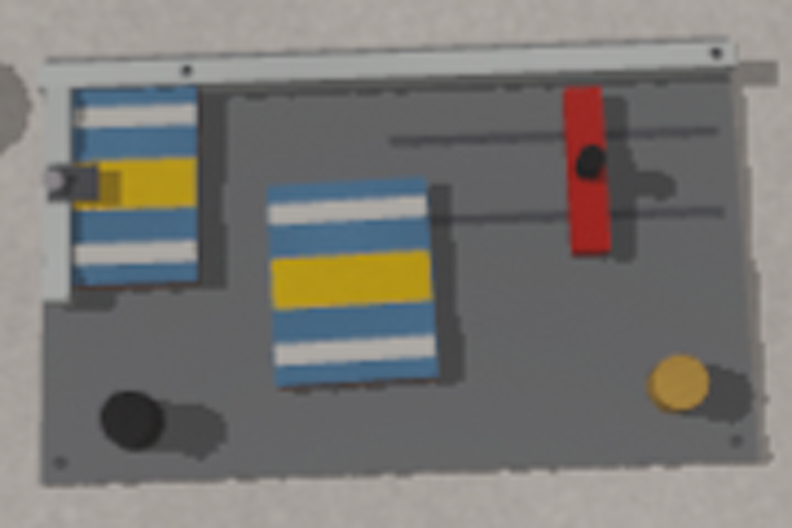

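View pics/scene0c.png

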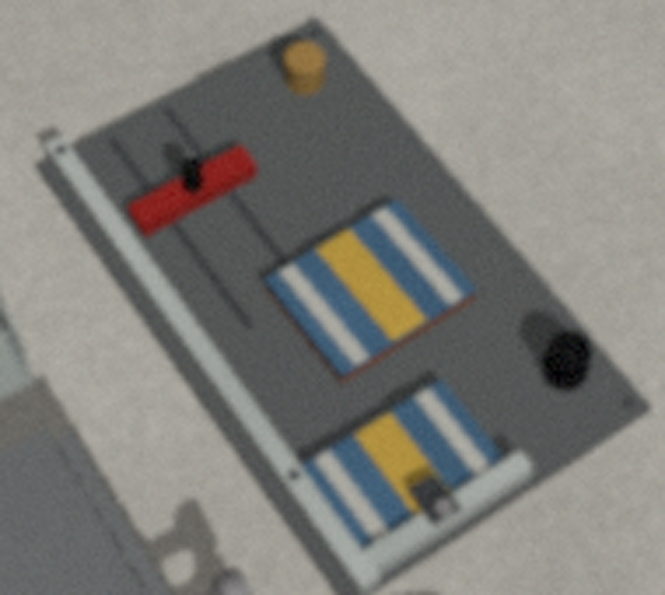

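```bash
cat > h.py <<'E'
import numpy as np, cv2
from rig import robot
from scipy.optimize import least_squares
def proj(n,P):
    m=robot.camera_model(n); T=np.linalg.inv(m['cam_to_world']); P=np.asarray(P,float)
    r=cv2.Rodrigues(T[:3,:3])[0]
    K=np.array([[m['fx'],0,m['cx']],[0,m['fy'],m['cy']],[0,0,1]])
    return cv2.projectPoints(P,r,T[:3,3],K,np.array(m['D']))[0][:,0]
def tf(p,L):
    L=np.asarray(L,float);c,s=np.cos(p[2]),np.sin(p[2])
    return np.c_[p[0]+c*L[:,0]-s*L[:,1],p[1]+s*L[:,0]+c*L[:,1],L[:,2]]
def fit(obs,p0=(550,20,0.05)):
    # obs list (cam, local pts, px)
    f=lambda p:np.concatenate([(proj(n,tf(p,L))-np.array(px)).ravel() for n,L,px in obs])
    r=least_squares(f,p0,x_scale=[10,10,.05],loss='soft_l1'); return r.x,r.fun.reshape(-1,2)
def inb(b,p):
    c,s=np.cos(b[2]),np.sin(b[2]);d=np.array(p[:2])-b[:2]
    return np.array([c*d[0]+s*d[1],-s*d[0]+c*d[1]])
def tc(px): return (np.array(px,float)+.5)/4.4-.5+[165,130]
def sc(px): return (np.array(px,float)+.5)/3.5-.5+[170,130]
PC=[(60,47.5,22),(60,-47.5,22),(-60,-47.5,22),(-60,47.5,22)]
E
python3 - <<'E'
from h import *
half=[(105,190,22),(105,115,22),(-15,115,22),(-15,190,22)]
bt=('top',[(-130,210,8),(-130,-210,8)],tc([(41,485),(770,462)]))
ht=('top',half[1:3],tc([(197,88),(198,283)]))
bs=('scene',[(-130,-210,8),(-130,210,8)],sc([(316,20),(648,408)]))
hs=('scene',half[1:3],sc([(303,455),(432,377)]))
for o in ([bt,ht],[bs,hs],[bt,ht,bs,hs]):
    b,r=fit(o);print('board',b.round(4),r.round(1).tolist())
pt=('top',PC,tc([(267,186),(426,178),(438,376),(277,387)]))
ps=('scene',PC,sc([(341,376),(265,275),(395,201),(472,293)]))
for o in ([pt],[ps],[pt,ps]):
    p,r=fit(o);print('piece',p.round(4),inb(b,p).round(1),p[2]-b[2],r.round(1).tolist())
for cam,px in (('top',tc([(563,88),(599,86),(611,254),(572,257)])),('scene',sc([(147,236),(129,206),(240,146),(257,166)]))):
    S=[(50,0,25),(50,-22,25),(-50,-22,25),(-50,0,25)]
    p,r=fit([(cam,S,px)]);print('stop',p.round(3),inb(b,p).round(1),r.round(1).tolist())
np.save('b.npy',b)
E
```

```text
board [5.725807e+02 3.435520e+01 3.050000e-02] [[0.2, 0.4], [-1.8, -0.1], [0.3, -0.2], [0.5, -0.0]]
board [5.777347e+02 3.254430e+01 2.240000e-02] [[0.2, -1.4], [-0.1, -0.6], [-2.6, 2.8], [1.7, 0.1]]
board [5.741654e+02 3.385190e+01 2.960000e-02] [[0.4, -0.3], [-1.6, -0.7], [0.5, -0.8], [0.7, -0.7], [0.9, -1.6], [1.6, -1.5], [-0.5, 2.6], [3.4, -0.4]]
piece [5.549826e+02 5.943330e+01 5.630000e-02] [-18.4  26.1] 0.026768737207336385 [[-0.0, 0.1], [0.0, -0.2], [0.2, 0.2], [-0.3, -0.1]]
piece [5.60194e+02 5.93358e+01 3.86000e-02] [-13.2  25.9] 0.009075602738336422 [[-0.8, -0.0], [-0.6, 1.0], [0.6, -0.4], [0.8, -0.5]]
piece [5.573826e+02 5.924390e+01 4.680000e-02] [-16.   25.9] 0.017266525368286573 [[0.3, -1.0], [0.3, -1.0], [0.1, -0.6], [-0.4, -1.2], [0.4, -0.5], [0.3, 0.7], [1.3, -0.9], [1.7, -1.2]]
stop [ 6.19745e+02 -6.86570e+01  3.70000e-02] [  42.5 -103.8] [[-0.1, 0.6], [0.1, 0.7], [-0.2, -0.4], [0.2, -0.8]]
stop [ 6.25072e+02 -6.67650e+01  6.80000e-02] [  47.9 -102.1] [[-0.4, -1.1], [0.1, 1.6], [0.1, 0.0], [0.1, -0.1]]
```

Request:
send_rows:
  increments: [1.5,5,0,-0.03,3.3,11,0,-0.07,5.2,17,0,-0.1,7,23,0,-0.13,9,29,0,-0.17,10.8,35,0,-0.2,12.7,41,-1,-0.24,14.5,47,-2,-0.28,16.4,53,-3,-0.31,18.2,59,-4,-0.34,19.5,63,-5,-0.37,20,65.3,-6,-0.38]
  claw: 0.05

```text
t: 1.6
tcp_pos: [459.8, 60.2, 170.9]
orientation: [-90.1, 0.0, -178.0]
force: [0.3, -0.6, -0.1]
gripper_width: 40.4
```

Request:
send_rows:
  increments: [0,0,-3,0,0,0,-6,0,0,0,-6,0]

```text
t: 1.98
tcp_pos: [457.3, 56.7, 109.3]
orientation: [-90.0, -0.3, -178.2]
force: [0.3, 0.3, 0.5]
gripper_width: 41.0
```

Run:
```python
from h import *
s=robot.observe()
print(s['t'],s['tcp_pos'],s['orientation'],s['gripper_width'],s['force'])
b=np.load('b.npy');print(inb(b,s['tcp_pos']))
im=robot.camera('top'); cv2.imwrite('pics/t1.png',cv2.resize(im[130:270,165:345],None,fx=4.2,fy=4.2,interpolation=cv2.INTER_CUBIC))
im=robot.camera('scene'); cv2.imwrite('pics/s1.png',cv2.resize(im[100:300,160:400],None,fx=3,fy=3,interpolation=cv2.INTER_CUBIC))
```

```text
1.975 [457.26484155  56.70122416 109.34265409] [ -89.98048521   -0.33533478 -178.20773356] 41.04754133623083 [0.28994714 0.34696148 0.47234476]
[-116.17414716   26.29466807]
```

View pics/s1.png

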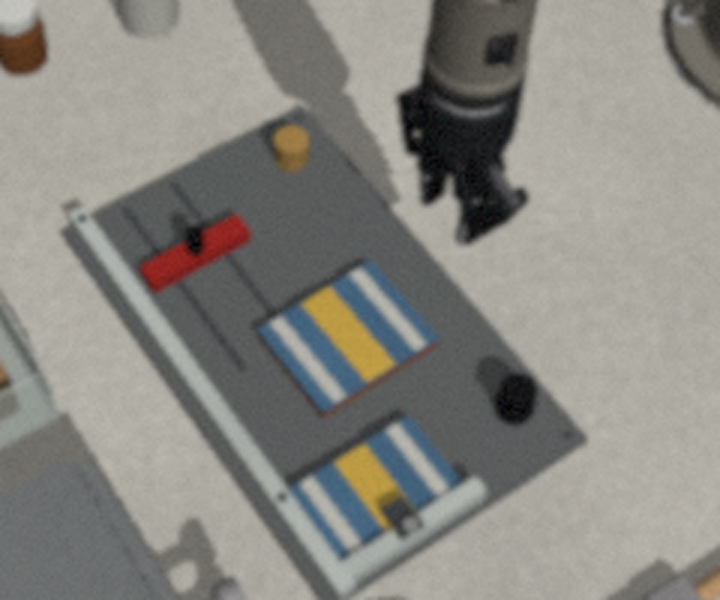

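View pics/t1.png

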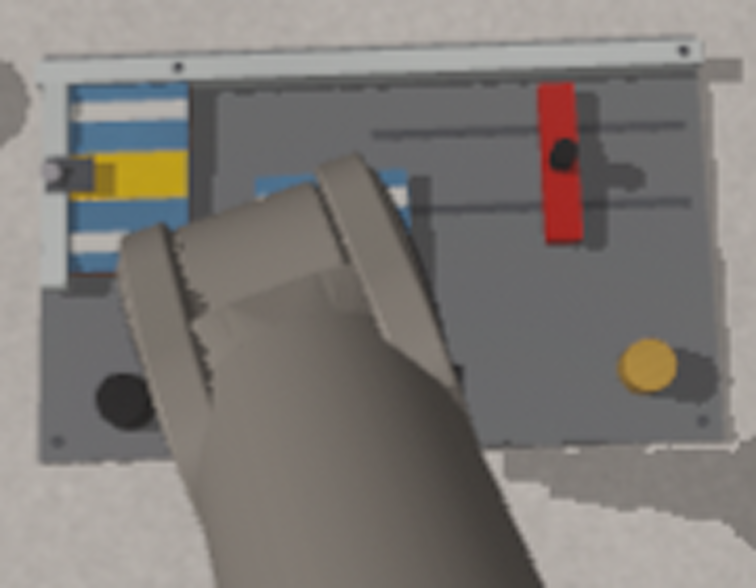

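Request:
send_rows:
  increments: [0,0,-5,0,0,0,-8.5,0,0,0,-9.8,0,0,0,-9.8,0]

```text
t: 2.58
tcp_pos: [460.3, 57.1, 13.9]
orientation: [-90.0, 0.0, -178.2]
force: [0.3, -0.6, -0.1]
gripper_width: 40.4
```

Run:
```python
from h import *
im=robot.camera('scene'); cv2.imwrite('pics/s2.png',cv2.resize(im[100:300,160:400],None,fx=3,fy=3,interpolation=cv2.INTER_CUBIC))
```

```text
(no output)
```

View pics/s2.png

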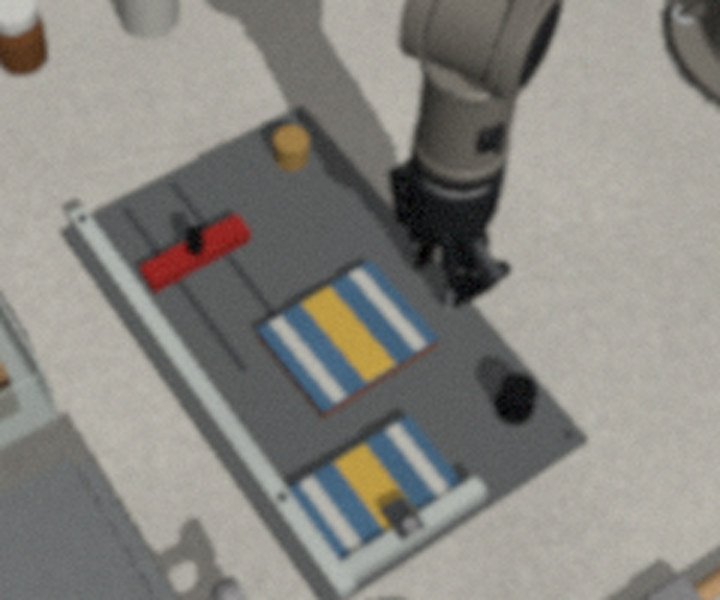

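Request:
send_rows:
  increments: [0,0,-0.3,0,0.8,0.02,-0.3,0,1.6,0.04,-0.3,0,2.2,0.06,-0.3,0,2.8,0.08,-0.3,0,3.4,0.1,-0.3,0,4,0.12,-0.3,0,4.5,0.13,-0.3,0,5,0.15,-0.3,0,5.5,0.16,-0.3,0,6,0.18,-0.3,0,6,0.18,-0.3,0]

```text
t: 4.12
tcp_pos: [520.9, 59.0, 10.6]
orientation: [-90.0, 0.1, -178.2]
force: [0.2, -0.0, -0.1]
gripper_width: 40.9
```

Run:
```python
from h import *
im=robot.camera('scene'); cv2.imwrite('pics/s3.png',cv2.resize(im[100:300,160:400],None,fx=3,fy=3,interpolation=cv2.INTER_CUBIC))
```

```text
(no output)
```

View pics/s3.png

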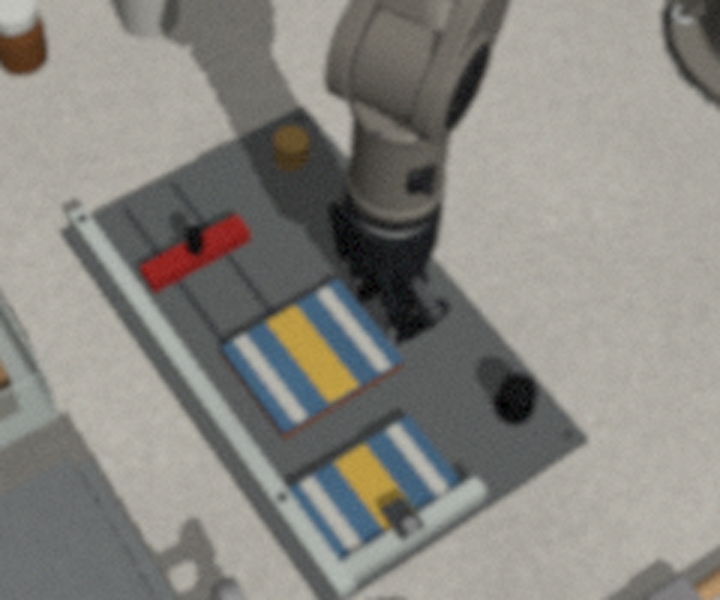

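Request:
send_rows:
  increments: [0.5,0.015,0,0,0.9,0.03,0,0,1.3,0.04,0,0,1.7,0.05,0,0,2,0.06,0,0,2.2,0.066,0,0,2.3,0.07,0,0]

```text
t: 5.05
tcp_pos: [542.7, 59.6, 10.3]
orientation: [-90.0, -0.0, -178.2]
force: [-3.9, 1.1, 3.6]
gripper_width: 40.5
```

Request:
send_rows:
  increments: [0.1,0,0,0,0.2,0,0,0,0.2,0,0,0]

```text
t: 5.42
tcp_pos: [544.9, 59.6, 10.3]
orientation: [-90.0, 0.0, -178.2]
force: [-2.0, -0.1, 0.1]
gripper_width: 40.6
```

Request:
send_rows:
  increments: [0.1,0,0,0,0.2,0,0,0,0.2,0,0,0]

```text
t: 5.8
tcp_pos: [547.0, 59.6, 10.3]
orientation: [-90.0, 0.0, -178.2]
force: [-1.8, 0.1, 1.0]
gripper_width: 40.8
```

Run:
```python
from h import *
im=robot.camera('scene'); cv2.imwrite('pics/s4.png',cv2.resize(im[100:300,160:400],None,fx=3,fy=3,interpolation=cv2.INTER_CUBIC))
```

```text
(no output)
```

View pics/s4.png

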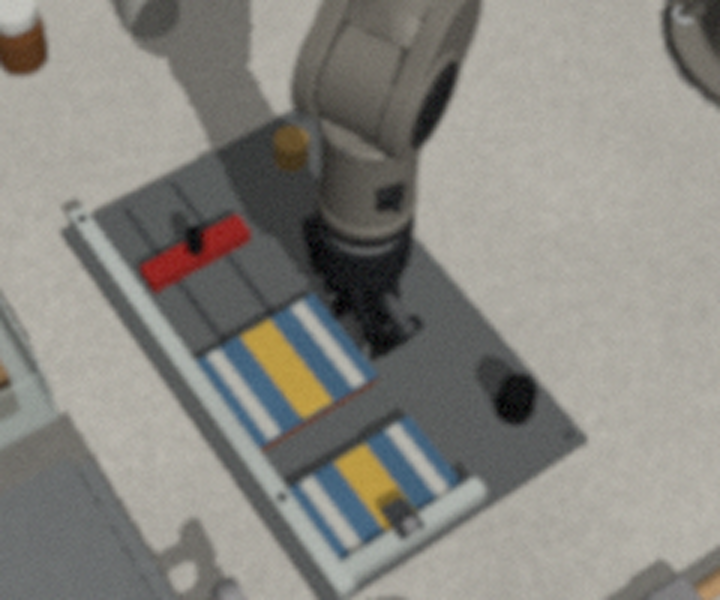

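Piece almost at the rail (corner (200,355) and (265,445) close to it). Continue in small steps until force rises.

Request:
send_rows:
  increments: [0.1,0,0,0,0.2,0,0,0,0.2,0,0,0]

```text
t: 6.22
tcp_pos: [547.4, 59.5, 10.2]
orientation: [-90.0, -0.1, -178.2]
force: [-5.4, -0.2, 3.9]
gripper_width: 40.7
```

Request:
send_rows:
  increments: [0.1,0,0,0,0.2,0,0,0,0.2,0,0,0]

```text
t: 6.6
tcp_pos: [547.4, 59.5, 9.9]
orientation: [-89.9, -0.4, -178.2]
force: [-8.3, -0.2, 5.9]
gripper_width: 40.7
```

Request:
send_rows:
  increments: [0.1,0,0,0,0.2,0,0,0,0.2,0,0,0]

```text
t: 6.98
tcp_pos: [547.4, 59.4, 9.5]
orientation: [-89.9, -0.6, -178.2]
force: [-12.1, 0.3, 8.8]
gripper_width: 40.5
```

Request:
send_rows:
  increments: [0.1,0,0,0,0.2,0,0,0,0.2,0,0,0]

```text
t: 7.35
tcp_pos: [547.4, 59.4, 9.2]
orientation: [-89.9, -0.8, -178.2]
force: [-14.6, 0.0, 10.5]
gripper_width: 40.7
```

Request:
send_rows:
  increments: [-1.5,0,0,0,-2,0,0,0,-2,0,5,0,-2,0,10,0,-2,0,12,0,0,-4,12,0,2,-9,12,0,4,-13,12,0,6,-17,12,0,6.7,-19,12,0,6.7,-19,12,0,6.7,-19,12,0]
  claw: 1

```text
t: 8.85
tcp_pos: [621.3, -127.8, 130.4]
orientation: [-90.1, -0.0, -178.1]
force: [0.0, 0.5, 0.3]
gripper_width: -0.1
```

Run:
```python
from h import *
b=np.load('b.npy');s=robot.observe();print(s['tcp_pos'],inb(b,s['tcp_pos']))
im=robot.camera('scene'); cv2.imwrite('pics/s5.png',cv2.resize(im[100:300,160:400],None,fx=3,fy=3,interpolation=cv2.INTER_CUBIC))
im=robot.camera('top'); cv2.imwrite('pics/t5.png',cv2.resize(im[130:270,165:345],None,fx=4.2,fy=4.2,interpolation=cv2.INTER_CUBIC))
```

```text
[ 621.26530441 -127.78436377  130.37274548] [  42.30163389 -162.9578373 ]
```

View pics/s5.png

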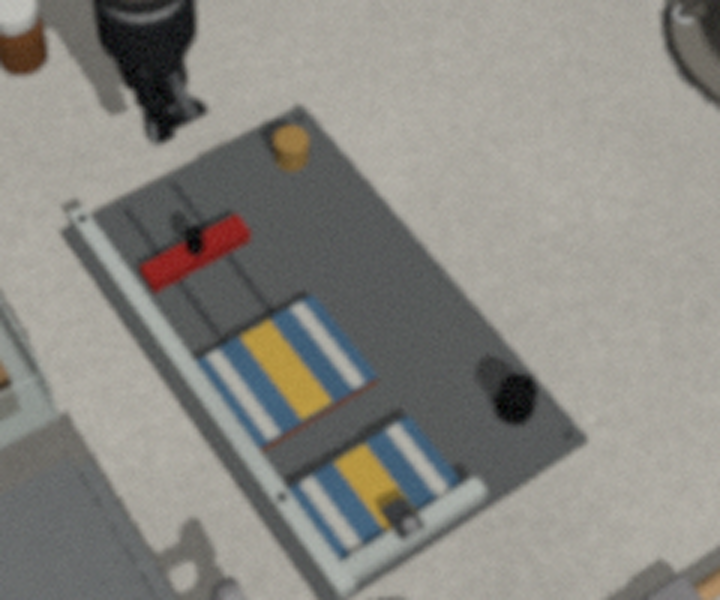

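View pics/t5.png

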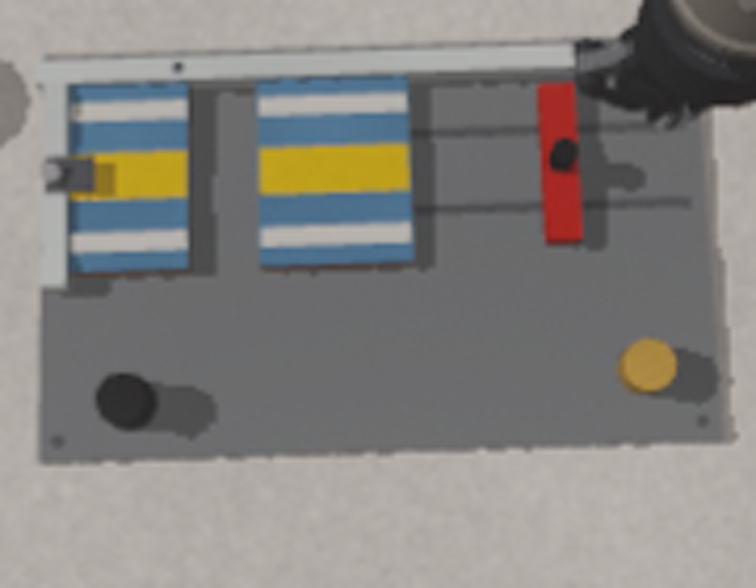

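Request:
send_rows:
  increments: [0,0,-5,0,0,0,-9.5,0,0,0,-11.6,0,0,0,-11.6,0]

```text
t: 9.45
tcp_pos: [620.7, -129.4, 13.4]
orientation: [-90.0, -0.1, -178.2]
force: [-0.2, 0.5, -0.5]
gripper_width: -0.1
```

Run:
```python
from h import *
b=np.load('b.npy');s=robot.observe();print(s['tcp_pos'],inb(b,s['tcp_pos']))
im=robot.camera('scene'); cv2.imwrite('pics/s6.png',cv2.resize(im[100:300,160:400],None,fx=3,fy=3,interpolation=cv2.INTER_CUBIC))
```

```text
[ 620.67175269 -129.37482521   13.35056096] [  41.66133066 -164.53005962]
```

View pics/s6.png

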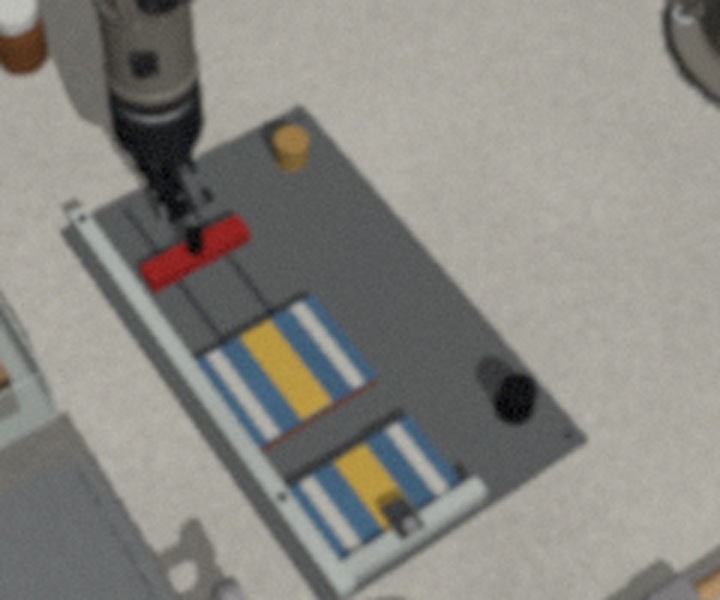

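Request:
send_rows:
  increments: [0,0.8,0,0,0,1.6,0,0,-0.07,2.4,0,0,-0.1,3.2,0,0,-0.12,4,0,0,-0.14,4.8,0,0,-0.17,5.6,0,0,-0.19,6.4,0,0,-0.21,7.2,0,0,-0.24,8,0,0,-0.25,8.4,0,0,-0.25,8.5,0,0]

```text
t: 11.0
tcp_pos: [618.9, -44.9, 14.1]
orientation: [-90.0, -0.0, -178.2]
force: [0.6, -0.9, 2.2]
gripper_width: 0.0
```

Request:
send_rows:
  increments: [0,0.4,0,0,0,0.8,0,0,-0.03,1.2,0,0,-0.05,1.6,0,0,-0.06,2,0,0,-0.07,2.4,0,0,-0.08,2.7,0,0,-0.09,3,0,0,-0.1,3.2,0,0,-0.1,3.2,0,0]

```text
t: 12.25
tcp_pos: [618.0, -13.2, 14.3]
orientation: [-90.0, -0.0, -178.2]
force: [0.8, -2.7, 0.3]
gripper_width: -0.3
```

Run:
```python
from h import *
b=np.load('b.npy');s=robot.observe();print(s['tcp_pos'],inb(b,s['tcp_pos']))
im=robot.camera('scene'); cv2.imwrite('pics/s7.png',cv2.resize(im[100:300,160:400],None,fx=3,fy=3,interpolation=cv2.INTER_CUBIC))
```

```text
[618.02226043 -13.16141971  14.26420917] [ 42.44803162 -48.28911792]
```

View pics/s7.png

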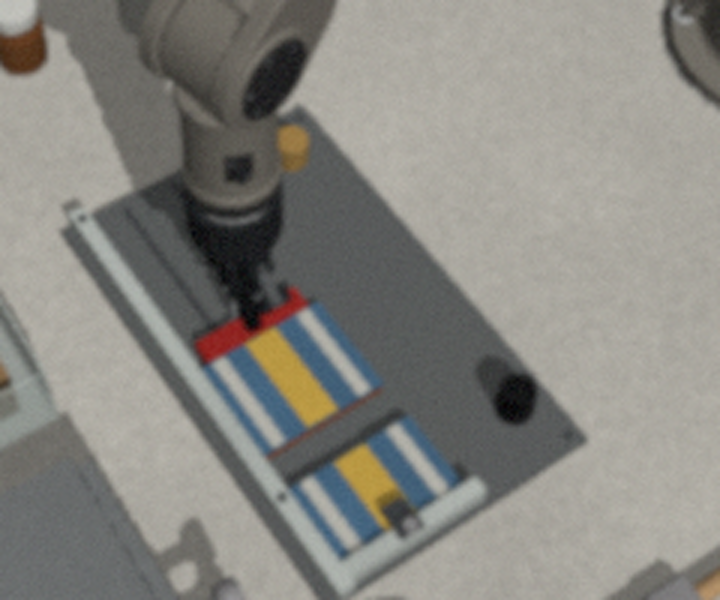

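Request:
send_rows:
  increments: [0,0.4,0,0,-0.02,0.8,0,0,-0.03,1.2,0,0,-0.05,1.6,0,0,-0.06,2,0,0,-0.07,2.3,0,0,-0.08,2.6,0,0,-0.09,2.8,0,0,-0.09,3,0,0]

```text
t: 13.42
tcp_pos: [617.2, 16.6, 14.3]
orientation: [-90.0, -0.0, -178.2]
force: [0.8, -3.4, -1.1]
gripper_width: -0.2
```

Request:
send_rows:
  increments: [0,0.15,0,0,0,0.3,0,0,0,0.4,0,0]

```text
t: 13.8
tcp_pos: [617.1, 20.6, 14.3]
orientation: [-90.0, -0.0, -178.2]
force: [0.6, -3.7, -0.8]
gripper_width: -0.1
```

Request:
send_rows:
  increments: [0,0.1,0,0,0,0.2,0,0,0,0.3,0,0]

```text
t: 14.18
tcp_pos: [617.1, 22.5, 14.3]
orientation: [-89.9, -0.0, -178.3]
force: [0.2, -6.0, -0.0]
gripper_width: -0.2
```

Run:
```python
from h import *
b=np.load('b.npy');s=robot.observe();print(s['tcp_pos'],inb(b,s['tcp_pos']))
im=robot.camera('scene'); cv2.imwrite('pics/s8.png',cv2.resize(im[100:300,160:400],None,fx=3,fy=3,interpolation=cv2.INTER_CUBIC))
```

```text
[617.05003469  22.52826937  14.27955774] [ 42.53114643 -12.5862858 ]
```

View pics/s8.png

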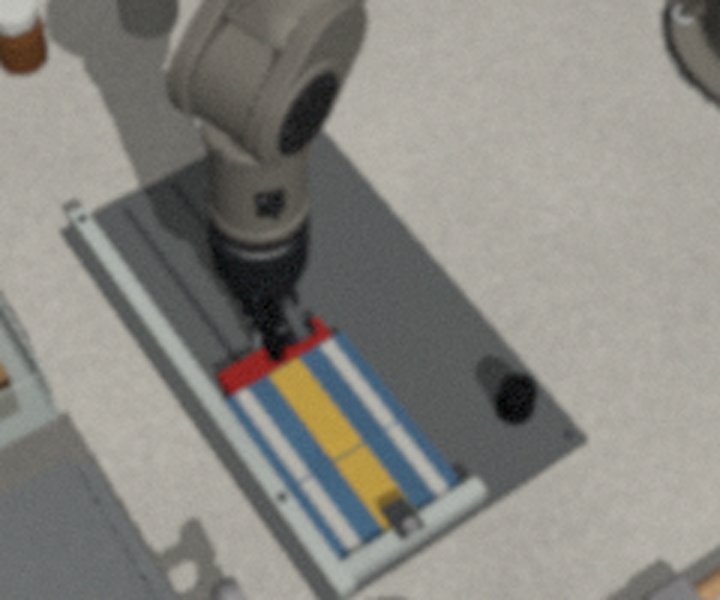

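Gap closed, bands aligned (break line near (345,455)). Press a bit more, then retreat.

Request:
send_rows:
  increments: [0,0.1,0,0,0,0.2,0,0,0,0.3,0,0]

```text
t: 14.6
tcp_pos: [617.0, 22.7, 14.3]
orientation: [-89.7, -0.1, -178.3]
force: [0.1, -10.1, -0.0]
gripper_width: -0.3
```

Request:
send_rows:
  increments: [0,0.1,0,0,0,0.2,0,0,0,0.3,0,0]

```text
t: 14.98
tcp_pos: [617.0, 22.9, 14.3]
orientation: [-89.5, -0.1, -178.4]
force: [-0.9, -13.5, 2.2]
gripper_width: 0.0
```

Request:
send_rows:
  increments: [0,-0.5,0,0,0,-1,0,0,0,-2.5,0,0,0,-4,0,0,0,-4,5,0,0,-4,10,0,-4,-4,14,0,-9,-5,14,0,-15,-10,14,0,-15,-15,14,0,-15,-19,14,0,-15,-19,14,0]

```text
t: 16.48
tcp_pos: [466.3, -164.9, 154.5]
orientation: [-89.9, 0.0, -178.7]
force: [-0.4, 0.8, 0.5]
gripper_width: 0.1
```

Run:
```python
from h import *
b=np.load('b.npy');s=robot.observe();print(s['tcp_pos'],inb(b,s['tcp_pos']))
im=robot.camera('top'); cv2.imwrite('pics/t9.png',cv2.resize(im[130:250,165:345],None,fx=4.4,fy=4.4,interpolation=cv2.INTER_CUBIC))
im=robot.camera('scene'); cv2.imwrite('pics/s9.png',cv2.resize(im[190:290,220:340],None,fx=6,fy=6,interpolation=cv2.INTER_CUBIC))
```

```text
[ 466.29622566 -164.88107858  154.48274799] [-113.69623836 -195.45776767]
```

View pics/t9.png

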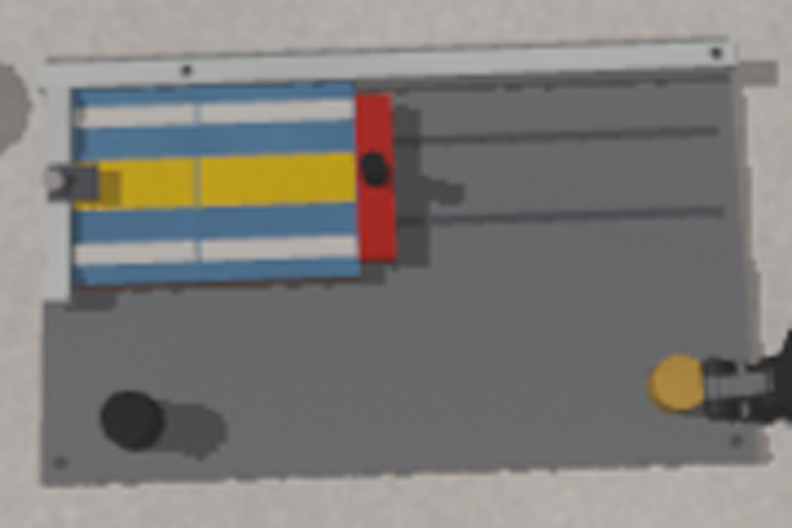

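View pics/s9.png

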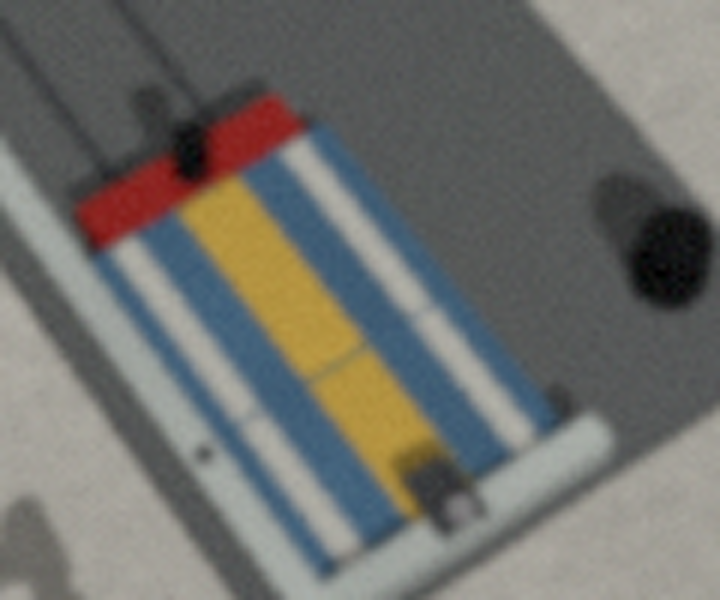

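Run:
```python
from h import *
b=np.load('b.npy')
ims=np.mean([robot.camera('top').astype(float) for _ in range(6)],0).astype(np.uint8)
cv2.imwrite('pics/t10.png',cv2.resize(ims[146:198,178:258],None,fx=10,fy=10,interpolation=cv2.INTER_CUBIC))
# band edge rows vs column (luminance of red channel), subpixel
r=ims[:,:,2].astype(float)
for c in list(range(192,209,2))+list(range(212,246,4)):
    col=r[146:198,c-1:c+2].mean(1);m=130
    e=[146+i+(m-col[i])/(col[i+1]-col[i]) for i in range(len(col)-1) if (col[i]-m)*(col[i+1]-m)<0]
    print(c,np.round(e,2))
```

```text
192 [148.87 153.62 158.36 165.6  177.25 184.69 189.41]
194 [148.79 153.58 158.35 165.47 177.22 184.64 189.37]
196 [148.79 153.58 158.25 165.48 177.05 184.63 189.37]
198 [148.79 153.54 158.18 165.5  176.91 184.59 189.35]
200 [148.57 153.36 158.16 165.46 176.9  184.42 189.24]
202 [148.52 153.32 158.05 165.26 176.91 184.36 189.17]
204 [148.53 153.32 157.82 165.21 176.75 184.35 189.18]
206 [146.23 148.48 153.19 157.77 165.23 176.6  184.23 189.07]
208 [146.1  148.35 153.23 157.67 165.29 176.52 184.28 188.74]
212 [148.33 153.05 157.53 164.94 176.48 184.09 188.79]
216 [148.17 152.84 157.51 164.85 176.43 183.9  188.57]
220 [148.12 152.85 157.38 164.75 176.32 183.87 188.51]
224 [147.75 152.59 157.38 164.54 176.25 183.63 188.37]
228 [147.73 152.6  157.2  164.49 175.92 183.63 188.36]
232 [147.51 152.34 157.15 164.3  175.9  183.38 188.18]
236 [147.44 152.3  156.8  164.22 175.61 183.33 188.15]
240 [147.32 152.08 156.75 164.02 175.58 183.11 187.79]
244 [147.32 152.09 156.45 164.05 175.43 183.14 187.77]
```

View pics/t10.png

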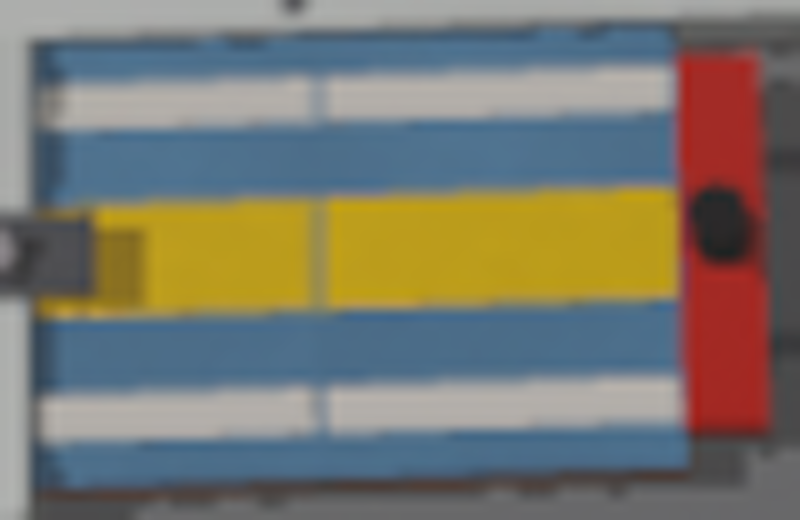

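Run:
```python
from rig import robot
print(robot.observe()['t'],robot.finish_job())
```

```text
the job is handed in; nothing more can be done
16.875 None
```

The tile is closed up and I handed the job in at about 17 s; no verdict was reported.

I pushed the loose piece to the back rail with two part-open fingers, up to about 15 N. With the fingers shut, I then pushed the red stop, which slid the piece along the rail against the clamped half until the push met a firm limit at about 13 N. I backed the arm off and left it clear of everything.

Last checks, from the pictures and forces:
- **Against the rail:** the bands run across the break with no visible step (under about 0.3 mm), at the same slope on both halves. The piece is therefore square and at the rail.
- **Against the clamped half:** the seam is only a thin, even line.
- **Stop:** it sits flush against the piece. I judged this from the picture and the firm stop in the push, not from a separate measurement of its travel.
- **Other things:** the loupe and weight stand where they were. The pot, jar, beaker and brush were not re-measured at the end, but the arm felt no unexpected contact force.

My first fits from the two cameras disagreed by about 5 mm in x, so I relied on contact force rather than those numbers for the final position. No check failed.

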